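# Tap a turned pin's taper arbor into the tilting painting stand and lay it over

## Task

Mount the bare wooden pin on the green painting stand: lift it out of the drying rack and push its tapered steel shank into the socket of the stand's tilting head until it wedges, with a firm push of 15 to 20 N along the socket so that friction alone holds it, but not over 25 N, which would strain the split sleeve in the socket. Then swing the head over to its lower stop, so that the pin lies nose slightly down for painting and stays put. Leave the yellow pin in the rack, and the bare jar and the sanding block where they stand.

Things in the scene. Friction and masses are not known exactly. Their poses are not given: they have to be found in the camera images.
- bare_pin: Bare light-wood turned pin on a steel arbor, 0.2 kg. Origin on the axis at the underside of the steel collar (44 mm across, 8 mm thick); z along the axis to the nose. The wood, 57 mm thick at its foot, ends 194 mm up. Below the collar the round taper shank, 30 mm across at the top, 2.2 degrees a side, 57 to 68 mm long, hangs free in one of the rack's holes, the collar on the rack's top.
- pin_grip (a point): Point on the bare pin's axis, 146 mm above the collar's underside and 48 mm below the nose; the wood is 47 mm thick here and 53 mm 20 mm lower; same axes as bare_pin. Grip it hard here: the pin's centre of mass lies some 115 mm lower, so that it can swing about the line between the pads when tilted.
- yellow_doll: A finished yellow lacquered pin (177 mm tall, 56 mm thick) on the same kind of arbor, in the rack's other hole; same origin and axes as bare_pin. To be left there.
- drying_rack: Light wooden rack, 72 x 176 mm, 84 mm high, fixed; origin under its centre, z up. Its two 35 mm holes lie 42.5 mm either side of the centre along its y axis. Lift a pin at least 80 mm straight up to free its shank.
- socket_mouth (a point): Centre of the mouth of the socket in the barrel of the stand's head; z points out of the socket along its axis, y along the hinge. At the start the socket opens upward and leans 26 to 43 degrees from vertical, towards the robot. It is lined by a split brass sleeve of eight springy fingers, 29 mm across, same taper as the shank, over 65 mm deep. The barrel's rim is 54 mm across.
- head_pivot (a point): Point on the hinge axis and the socket's axis, 48 mm below the mouth, 120 mm above the table; axes as socket_mouth. The fit: hand-turned shanks differ, so the taper begins to bite with the collar anywhere from 7 to 20 mm off the mouth (tell it by feel); from there the push rises 3 to 9 N per mm. The collar never needs to reach the rim. The taper is self-locking: it stays in when let go.
- stand_head (a joint): Tilt of the head about its level hinge, rad. The socket leans 0.40 + this value from vertical; 0 is the steepest, it grows as the head swings over towards the robot, and 1.35 (pin a little nose down) is the lower stop. Held by friction, about 0.9 N m either way: it stays where it is left.
- lever_ball (a point): Centre of the black ball, 30 mm across, on the head's hand lever: 85 mm to the +y side of the socket's axis, 105 mm from the hinge axis, 0.45 rad further over than the socket. It starts 38 to 66 mm above the pivot's height, on the robot's side of the fork. Pressing it down with 10 to 14 N swings the head; at the stop it is 62 mm below the pivot's height. Same axes as socket_mouth.
- painting_stand: Green cast stand, fixed: base 165 x 124 mm, fork of two cheeks up to 145 mm high and 91 mm over the outsides. Origin on the table below the pivot, z up, x away from the side to which the head leans; the base reaches 95 mm to -x and 71 mm to +x.
- bare_jar: Bare wooden jar, 63 mm across and 54 mm tall, standing on the table; origin under its centre. To be left alone.
- sanding_cork: Brown sanding block, 48 x 88 x 30 mm, lying on the table; origin under its centre. To be left alone.
Not all that is in view belongs to the job. There is more than one size of the bare_pin; the one meant has the size given above.

How it is judged (in metres and radians):
On the way, in this order (a step that is already met when the one before it is completed fails the run):
1. the bare pin's shank is wedged in the socket, straight (contact force between bare_pin and painting_stand above 14 N and distance between bare_pin and socket_mouth below 0.019 m and angle between the z axis of bare_pin and the z axis of socket_mouth, either way round below 0.05 rad), for 0.2 s.
2. the head is swung over to its lower stop (value of joint stand_head above 1.3 rad), for 0.2 s.
At the end, for the whole second after the job is handed in: The bare pin is wedged straight (within 3 degrees) in the socket, gripped there with 14 to 68 N, the head lies over at its stop (joint above 1.30), all at rest (all of step 1 and contact force between bare_pin and painting_stand below 68 N and value of joint stand_head above 1.3 rad and linear speed of bare_pin below 0.02 m/s); the robot touches nothing.
It fails at once if the yellow pin is moved more than 25 mm or tipped (distance of yellow_doll from where it was at the start of the episode above 0.025 m or angle between yellow_doll's own z axis and vertical above 0.3 rad).
It fails at once if the wooden jar or the sanding block is moved more than 30 mm (distance of any of bare_jar, sanding_cork from where it was at the start of the episode above 0.03 m).
It also fails if it takes over 58 s, if anything falls off the work surface, if the arm or the gripper's body presses on something with over 40 N, if the wrist force passes 120 N, or if a joint passes its speed limit or range.

## Robot

A 6-joint arm with a two-finger parallel gripper is mounted at the origin on the work surface; the furniture and walls round the work are solid. World frame = base frame: x ahead of the robot, y to its left, z up, the work surface at z = 0. Lengths are in mm, angles in degrees, forces in N, time in s.
With the tool pointing down it reaches from about 325 to 1000 mm from the base axis. Payload 5.1 kg.
Tool frame: the origin (TCP) lies on the centre line of the jaws, within the pads' length; the fingertips stand 11 mm ahead of it and the grasp point (between the pads) lies 8 mm behind it; z points along the fingers, y is the line along which they close (so a half turn about z gives the same grasp; the last joint's range is limited). The gripper opens to 85 mm and grips with 20 to 120 N. Pads are 22 mm wide; open, the fingers measure 114 mm over their backs; the gripper's body (76 mm by 85 mm) begins 54 mm behind the grasp point. The pads swing forward as they close: fully open they stand 13 mm farther back than shut.
Start: joints at [62.132, 7.093, 94.555, -0, 78.352, -4.733], TCP at [255.414, 597.702, 212.722] pointing down, gripper open.
Joint ranges: [-149.61, 149.61], [-58.7, 133.49], [1.44, 155.28], [-77.14, 257.14], [18.33, 153.61], [-166.67, 166.67]. Speed limits (degrees/s): [147.25, 147.25, 180, 180, 180, 180].

## Interface

Orientations are given as [roll, pitch, yaw] about the fixed x, y, z axes, in that order (R = Rz(yaw) Ry(pitch) Rx(roll)).
In Python, from station import arm gives the robot as it stands. The module is installed in compiled form; this text tells all that it offers.
- The arm moves only by the shell command python3 -m pendant 'ROWS'. ROWS is JSON, a list of rows, each a list of 7 numbers: the shift along the world's x, y, z each as a share of 0.12 m, from -1 to 1, then the turn, a rotation vector about the world's x, y, z each as a share of pi/2 rad, from -1 to 1, then the opening, from -1 (shut) to 1 (fully open). A call has 1 to 5 rows; each row is the pose to reach, as a shift and turn from the pose commanded when the call began; what a row does not reach only later rows make up. A row lasts 1/10 s, in which the tool goes at most 50 mm and 8.59 degrees, less where a joint would pass 70% of its speed; a pose out of reach is approached as far as the arm can. A call with a number of a shift or a turn outside -1 to 1 is refused whole. A call with a gripper value outside its range is refused whole. The fingers move at their own pace and stop on an object; the grip force is fixed at half the most. Time passes only in rows, so rows that repeat a pose let the fingers close. It gives the time, the measured TCP pose, the force, the opening and the grip force at its end, in the units of the state.
- arm.state(): the state, without advancing time (a new reading comes with each control period).
- arm.snapshot(name): name is "scene" or "top" or "wrist"; returns a dict with "frame" (384x512x3 uint8, blue, green, red), "intrinsics" (3x3 intrinsics, pixels), "R" (3x3) and "t" (3): a world point X has camera coordinates R X + t. Camera axes: x right, y down, z forward; pixel columns grow to the right and rows downward; lengths in mm; the calibration is good to about 2 mm. The wrist camera is an equidistant fisheye: a pixel r from the principal point sees the ray r / f radians off the axis. A picture is of the moment at which its call begins. There is no depth.
- arm.job_done(): hands the job in; it is judged then, once.
The state is a dict: "t": time; "qpos": joint angles; "dq": joint speeds; "joint_torque": joint torques, N m; "eef_pos": TCP position; "ee_rot": TCP orientation; "contact_force": force on the tool from outside, world axes, zero at the start; "ft_torque": the same for the moment, N m; "opening": opening from 0.0 (shut) to 1.0 (fully open); "gripper_force": force on a finger pad.
Only numpy, scipy, OpenCV 4.12 (cv2) and the standard library are available. Lean on these libraries where they do the work, as an engineer would, in place of code of your own. Each camera call takes 0.05 s, during which the arm holds its last target. There are 200 camera calls.

## Working session

There is one attempt and no reset: what is moved stays moved. The work goes in short steps, Python scripts to look and compute and a shell command to move; the robot and the scene stay as the last step left them, time stands still between calls to the robot, and variables do not carry over. Pictures are saved under pics/ and viewed, at most 10 in all, crops included, and the job is handed in when it is done.

```bash
mkdir -p pics
cat > h.py <<'E'
import numpy as np, cv2, pickle
from station import arm
def snap(n,f):
    s=arm.snapshot(n); cv2.imwrite(f'pics/{f}.png',s['frame']); pickle.dump({k:np.array(v) for k,v in s.items() if k!='name' and k in('frame','intrinsics','R','t')},open(f'pics/{f}.pkl','wb')); return s
def load(f): return pickle.load(open(f'pics/{f}.pkl','rb'))
def ray(s,uv,fish=False):
    K=s['intrinsics'];d=np.array([(uv[0]-K[0,2])/K[0,0],(uv[1]-K[1,2])/K[1,1],1.])
    if fish:
        r=np.hypot(d[0],d[1]); d=np.array([d[0]/r*np.sin(r),d[1]/r*np.sin(r),np.cos(r)])
    R=s['R']; return -R.T@s['t'], R.T@(d/np.linalg.norm(d))
def tri(rs):
    A=0;b=0
    for c,d in rs:
        P=np.eye(3)-np.outer(d,d);A=A+P;b=b+P@c
    x=np.linalg.solve(A,b); return x,[np.linalg.norm((np.eye(3)-np.outer(d,d))@(x-c)) for c,d in rs]
def proj(s,X,fish=False):
    c=s['R']@np.array(X,float)+s['t'];K=s['intrinsics']
    a=c[:2]/c[2]
    if fish:
        r=np.hypot(*c[:2]);a=c[:2]/r*np.arctan2(r,c[2])
    return K[0,0]*a[0]+K[0,2],K[1,1]*a[1]+K[1,2]
E
python3 - <<'E'
from h import *
a=snap('scene','s0');b=snap('top','t0');c=snap('wrist','w0')
for x in(a,b,c):print(x['intrinsics'],-x['R'].T@x['t'],x['R'])
print(arm.state())
im=np.vstack([np.hstack([a['frame'],b['frame']])]);
cv2.imwrite('pics/a0.png',cv2.resize(a['frame'],(800,600),interpolation=2));cv2.imwrite('pics/b0.png',cv2.resize(b['frame'],(800,600),interpolation=2))
E
```

```text
[[417.23479836   0.         252.36241136]
 [  0.         417.23479836 187.63357949]
 [  0.           0.           1.        ]] [-344.60160154 -616.35936309  886.26640068] [[ 0.61428023 -0.78886805  0.01862782]
 [-0.46218979 -0.37883349 -0.80178912]
 [ 0.63956266  0.48391362 -0.59731668]]
[[422.75864689   0.         255.10544872]
 [  0.         422.75864689 184.76901503]
 [  0.           0.           1.        ]] [ 173.42196014  119.54497377 1612.86198465] [[-0.01265779 -0.99560495  0.09279309]
 [-0.98673074 -0.00258599 -0.16234457]
 [ 0.16187102 -0.09361671 -0.98236128]]
[[297.31863964   0.         257.08365205]
 [  0.         297.31863964 194.60789704]
 [  0.           0.           1.        ]] [185.34819184 628.5597644  371.72887811] [[ 0.39282119  0.91960915 -0.00324232]
 [ 0.87688348 -0.37350353  0.30260613]
 [ 0.27706834 -0.12171324 -0.95311018]]
{'t': 0.15, 'qpos': array([ 6.21309125e+01,  7.12681368e+00,  9.46170505e+01,  6.39049495e-04,
        7.83511772e+01, -4.73419278e+00]), 'dq': array([-0.01989332, -0.13753857, -0.18321069,  0.01779606,  0.05318021,
        0.07008352]), 'joint_torque': array([ 4.51730120e-04, -4.24220502e+01, -3.66017997e+01, -1.49293455e-04,
        4.62015611e-03,  1.74217718e-05]), 'eef_pos': array([255.18473548, 597.26034937, 211.70422771]), 'ee_rot': array([-1.79905335e+02, -8.46760423e-03,  1.56864969e+02]), 'contact_force': array([ 0.53388873, -0.13465868, -0.2295002 ]), 'ft_torque': array([0.0181013 , 0.02693583, 0.00870965]), 'gripper_force': 0.0, 'opening': 0.9986639043455067}
```

View pics/a0.png

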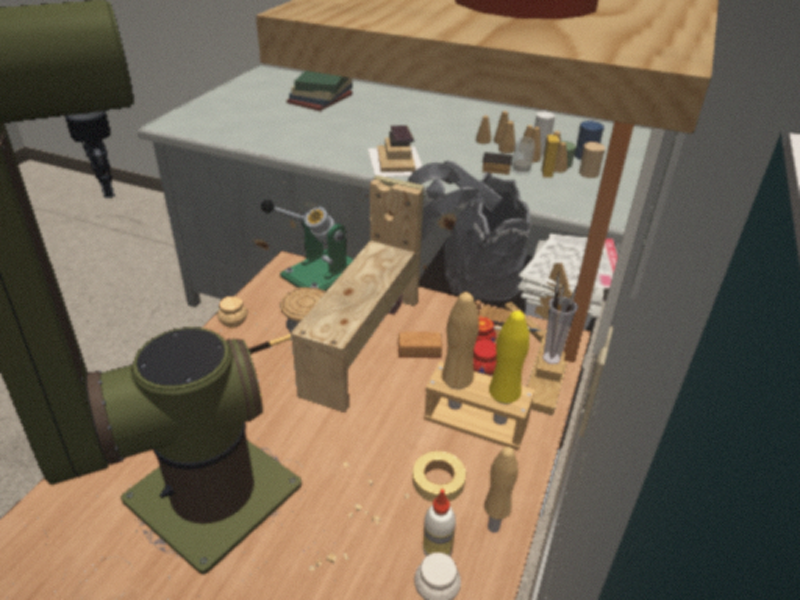

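View pics/b0.png

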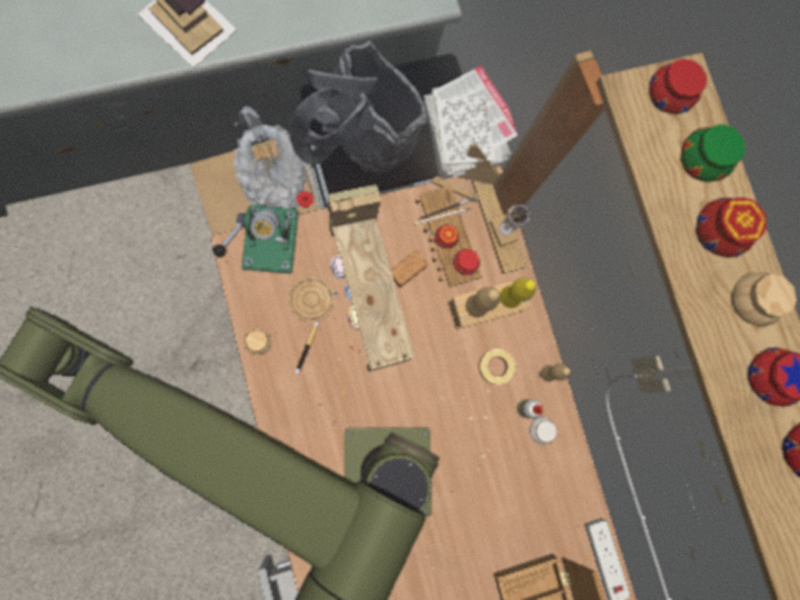

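The rack sits at about (480,410) in the scene view and (490,303) in the top view, holding a tall bare pin and the yellow pin. The green stand is at (320,260) in the scene view and (270,235) in the top view. Between rack and stand is a wooden bench with an upright post.

There are two bare-pin candidates in the scene view: the one in the rack at (463,340), and a smaller loose one at (500,490) standing on the table. The one in the rack fits the description (in a rack hole, and larger than the loose one). I'll confirm it in enlarged crops.

Run:
```python
from h import *
a=load('s0')['frame'];b=load('t0')['frame']
def cr(im,x,y,w,h): return cv2.resize(im[y:y+h,x:x+w],(400,300),interpolation=cv2.INTER_CUBIC)
m=np.vstack([np.hstack([cr(a,260,180,100,110*0+75),cr(a,150,115,100,75)]),np.hstack([cr(b,270,150,100,75),cr(b,125,110,100,75)])])
# lower part of rack too
cv2.imwrite('pics/c0.png',m)
```

```text
(no output)
```

View pics/c0.png

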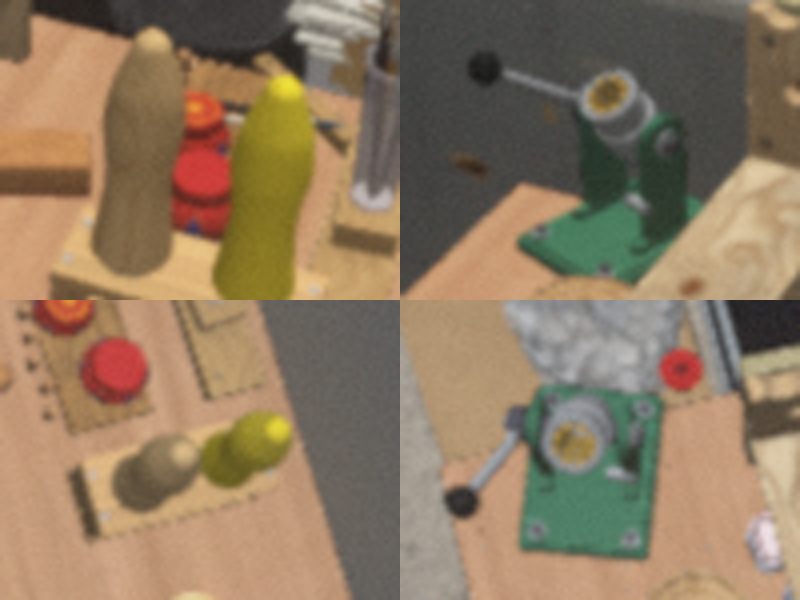

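The crops confirm it: the pin in the rack is the tall bare one, thick at the foot, with its collar on the rack. Its nose is at scene (298,189) and top (316,187). The socket mouth is at scene (202,138) and top (168,146), and the ball is at scene (171,132) and top (140.5,160).

Run:
```python
from h import *
a=load('s0');b=load('t0')
S=lambda x,y,o:(o[0]+x/4,o[1]+y/4)
P={}
def T(n,p,q):
    x,r=tri([ray(a,p),ray(b,q)]);P[n]=x;print(n,x.round(1),np.round(r,1))
T('bare nose',S(152,32,(260,180)),S(186,150,(270,150)))
T('yel nose',S(285,82,(260,180)),S(280,127,(270,150)))
T('mouth',S(209,93,(150,115)),S(172,143,(125,110)))
T('ball',S(85,68,(150,115)),S(62,200,(125,110)))
def pl(n,s,p,z):
    c,d=ray(s,p);x=c+d*(z-c[2])/d[2];P[n]=x;print(n,x.round(1))
# base of stand corners in top (near z~12)
for n,p in dict(nl=(122,247),nr=(248,257),fr=(260,95),fl=(140,85)).items(): pl('base '+n,b,S(*p,(125,110)),12)
for n,p in dict(a=(95,242),b=(283,187),c=(78,165)).items(): pl('rack '+n,b,S(*p,(270,150)),84)
# foot outline in scene: mid of foot bottom: left97,right172 y~255
for z in(84,92):pl('foot',a,S(134,258,(260,180)),z)
```

```text
bare nose [ 384.5 -208.2  272.5] [1.8 1.8]
yel nose [ 405.9 -291.1  261.6] [1.7 1.7]
mouth [550.8 284.1 157.7] [0.5 0.5]
ball [494.4 374.3 174.4] [0.8 0.8]
base nl [486.2 345.5  12. ]
base nr [477.2 227.3  12. ]
base fr [636.9 217.9  12. ]
base fl [645.3 332.4  12. ]
rack a [ 329.9 -167.6   84. ]
rack b [ 380.8 -346.9   84. ]
rack c [ 401.4 -153.7   84. ]
foot [ 380.7 -212.8   84. ]
foot [ 373.5 -216.8   92. ]
```

```bash
python3 -m pendant '[[0.3,-0.5,0.5,0,0,-0.1,1],[0.6,-1,0.9,0,0,-0.2,1],[0.6,-1,1,0,0,-0.3,1],[0.6,-1,1,0,0,-0.4,1],[0.6,-1,1,0,0,-0.4,1]]'; python3 -m pendant '[[0.3,-0.4,0.1,0,0,-0.1,1],[0.6,-0.8,0.2,0,0,-0.2,1],[0.6,-0.8,0.2,0,0,-0.3,1],[0.6,-0.8,0.2,0,0,-0.38,1],[0.6,-0.8,0.2,0,0,-0.38,1]]'
python3 - <<'E'
from h import *
w=snap('wrist','w1');print(arm.state()['qpos'],-w['R'].T@w['t'],proj(w,[551,284,158],1),proj(w,[494,374,174],1))
a=load('s0')
E
python3 -m pendant '[[0,-0.4,0,0,0,0,1],[0,-0.8,0,0,0,0,1],[0,-1,0,0,0,0,1],[0,-1,0,0,0,0,1]]'
python3 - <<'E'
from h import *
w=snap('wrist','w2');print(-w['R'].T@w['t']);
w1=load('w1')
for f in('w1','w2'):
  s=load(f);print([np.round(proj(s,p,1),1) for p in([551,284,158],[494,374,174])])
cv2.imwrite('pics/d0.png',np.hstack([cv2.resize(x['frame'],(400,300),interpolation=cv2.INTER_AREA) for x in(w1,w)]))
E
```

```text
t: 0.65
eef_pos: [329.9, 476.9, 338.1]
ee_rot: [179.5, -0.1, 120.5]
contact_force: [0.1, 0.4, 1.2]
opening: 1.004
gripper_force: 0.0
t: 1.15
eef_pos: [399.3, 381.5, 355.3]
ee_rot: [-179.9, 0.1, 86.7]
contact_force: [-0.4, 0.3, -0.0]
opening: 0.998
gripper_force: 0.0
[ 3.81585368e+01 -8.11449822e+00  9.61890862e+01  2.04209748e-02
  9.20495974e+01  4.12807692e+01] [405.04095508 459.40906555 515.33919193] (np.float64(369.4930913113041), np.float64(230.7852236379975)) (np.float64(335.05900989012497), np.float64(171.9027115981105))
t: 1.6
eef_pos: [399.0, 260.4, 356.2]
ee_rot: [-180.0, 0.0, 86.7]
contact_force: [-0.3, 1.5, 0.6]
opening: 1.004
gripper_force: 0.0
[404.34512712 338.2625281  516.33886696]
[array([369.5, 230.8]), array([335.1, 171.9])]
[array([374.1, 143.6]), array([333. ,  70.4])]
```

View pics/d0.png

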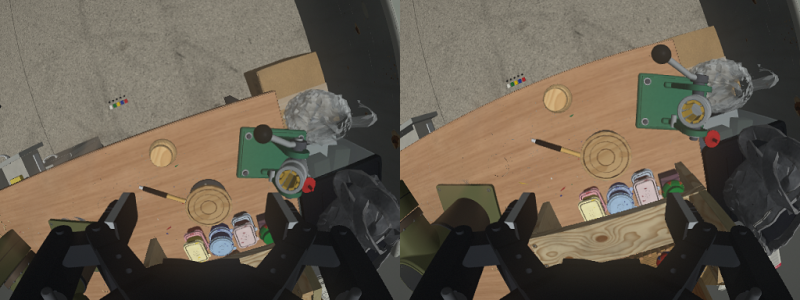

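The wrist views show the stand at upper right of each frame. The mouth is near full-image (369,231) in the first view and (374,143) in the second. I'll enlarge both.

Run:
```python
from h import *
def cr(f,x,y,w=100,h=120): return cv2.resize(load(f)['frame'][y:y+h,x:x+w],(400,480),interpolation=cv2.INTER_CUBIC)
cv2.imwrite('pics/d1.png',np.hstack([cr('w1',300,145),cr('w2',310,50)]))
```

```text
(no output)
```

View pics/d1.png

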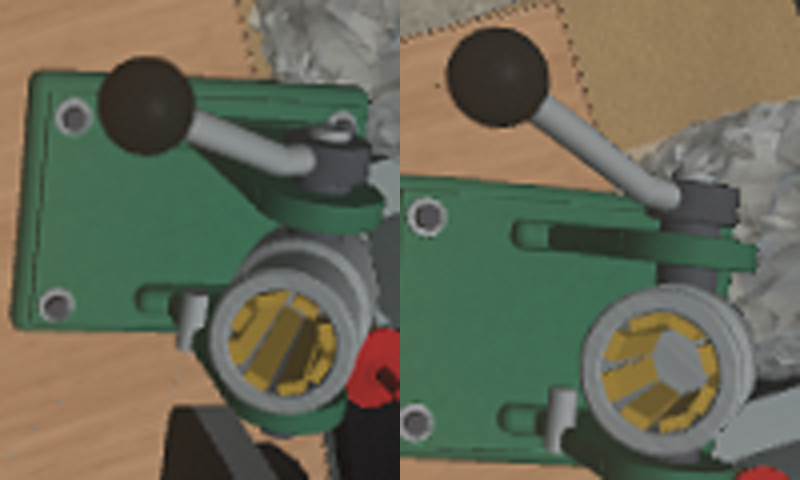

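Run:
```python
from h import *
a=load('s0');b=load('t0');u=load('w1');v=load('w2')
W1=lambda x,y:(300+x/4,145+y/4)
W2=lambda x,y:(310+(x-400)/4,50+y/4)
def T(n,p,q,e=[]):
    x,r=tri([ray(u,p,1),ray(v,q,1)]+e);print(n,x.round(1),np.round(r,1));return x
S=lambda x,y:(150+x/4,115+y/4)
Tp=lambda x,y:(125+x/4,110+y/4)
m=T('mouth w',W1(283,341),W2(661,373))
m2=T('mouth all',W1(283,341),W2(661,373),[ray(a,S(209,93)),ray(b,Tp(172,143))])
l=T('ball w',W1(147,105),W2(497,77))
l2=T('ball all',W1(147,105),W2(497,77),[ray(a,S(85,68)),ray(b,Tp(62,200))])
s1=T('sc1',W1(73,117),W2(428,215)); s2=T('sc2',W1(57,305),W2(415,422))
from scipy.optimize import least_squares
# model: pivot x,y ; yaw, lean (pivot z 120), plus per-camera-free
def mod(p):
    px,py,yaw,L=p; c,s=np.cos(yaw),np.sin(yaw); xs=np.array([c,s,0]);ys=np.array([-s,c,0]);z=np.array([0,0,1])
    P=np.array([px,py,120]); M=P+48*(-xs*np.sin(L)+z*np.cos(L)); B=P+85*ys+105*(-xs*np.sin(L+.45)+z*np.cos(L+.45)); return M,B,ys
d=(s1-s2)[:2];ya=np.arctan2(-d[0],d[1]);print('yaw',np.degrees(ya))
for M0,B0 in((m,l),(m2,l2)):
  r=least_squares(lambda p:np.r_[mod(p)[0]-M0,mod(p)[1]-B0,0*100*(p[2]-ya)],[573,281,-.07,.55]);print(r.x.round(1),np.degrees(r.x[2:]),r.fun.round(1),mod(r.x)[0],mod(r.x)[1])
```

```text
mouth w [553.  284.3 157.2] [0.1 0.1]
mouth all [552.  284.5 157.4] [1.  0.8 0.3 1.5]
ball w [495.4 375.2 175.9] [0.3 0.3]
ball all [495.3 374.9 174. ] [0.8 0.6 1.1 1. ]
sc1 [503.5 333.4  22.8] [0.3 0.3]
sc2 [496.4 245.4  21.7] [0.2 0.2]
yaw -4.610313510990882
[ 5.785e+02  2.830e+02 -1.000e-01  6.000e-01] [-4.39550873 32.68384431] [-0.4  0.6  3.2  0.4 -0.6 -1.   0. ] [552.63359024 284.9448668  160.39982784] [495.75964819 374.56733621 174.91398994]
[ 5.785e+02  2.824e+02 -1.000e-01  6.000e-01] [-4.82996007 33.76877396] [-0.1  0.2  2.5  0.1 -0.2 -0.7 -0. ] [551.88135623 284.65064797 159.90180122] [495.42612949 374.72396923 173.20959514]
```

```bash
python3 -m pendant '[[0,-0.4,0,0,0,0,1],[0,-0.8,0,0,0,0,1],[0,-1,0,0,0,0,1]]' | tail -0;  python3 -m pendant '[[0,-0.4,0,0,0,0,1],[0,-0.8,0,0,0,0,1],[0,-1,0,0,0,0,1]]'; python3 -m pendant '[[0,-0.4,0,0,0,0,1],[0,-0.8,0,0,0,0,1],[0,-1,0,0,0,0,1],[0,-1,0,0,0,0,1]]';python3 -m pendant '[[0,-0.4,0,0,0,0,1],[-0.11,-0.8,-0.1,0,0,0,1],[-0.11,-0.9,-0.1,0,0,0,1],[-0.11,-0.9,-0.1,0,0,0,1],[-0.11,-0.9,-0.1,0,0,0,1]]'
python3 - <<'E'
from h import *
w=snap('wrist','w3');print(arm.state()['qpos'],[np.round(proj(w,p,1),1) for p in([385,-208,278],[406,-291,261])])
a=load('s0');b=load('t0')
f=cv2.resize(w['frame'],(800,600));cv2.imwrite('pics/d2.png',f)
E
```

```text
t: 2.25
eef_pos: [399.6, 20.5, 356.3]
ee_rot: [-180.0, 0.0, 86.8]
contact_force: [0.0, 0.5, -0.3]
opening: 1.0
gripper_force: 0.0
t: 2.65
eef_pos: [400.0, -99.5, 355.8]
ee_rot: [-179.9, -0.0, 86.6]
contact_force: [-0.2, 0.2, 0.4]
opening: 0.999
gripper_force: 0.0
t: 3.15
eef_pos: [387.1, -204.9, 344.8]
ee_rot: [180.0, -0.1, 86.8]
contact_force: [-0.3, 0.1, 0.4]
opening: 1.0
gripper_force: 0.0
[-3.49386053e+01 -2.34515888e+01  1.09411125e+02  4.72948494e-02
  9.40311669e+01 -3.17632816e+01] [array([253.4, 205.3]), array([280.2, 278.1])]Exception ignored on flushing sys.stdout:
BrokenPipeError: [Errno 32] Broken pipe
```

View pics/d2.png

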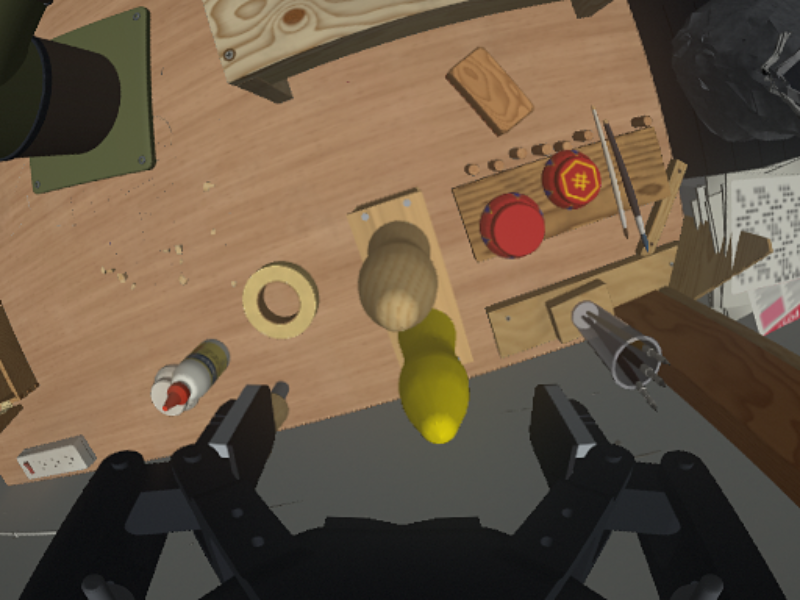

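The wrist view shows the bare pin's nose at about (398,308) in the 800-px frame, with yellow behind it at (440,428). Nothing stands between the open jaws' path and the bare pin. I'll refine the nose position.

Run:
```python
from h import *
a=load('s0');b=load('t0');w=load('w3')
r=[ray(w,(398*.64,310*.64),1),ray(a,(298,188.5)),ray(b,(316.5,187.5))]
for k in([0,1],[0,2],[0,1,2]):x,e=tri([r[i] for i in k]);print(x.round(1),np.round(e,1))
c,d=r[0];print(c+d*(275-c[2])/d[2])
# foot circle approx in wrist (400,243) at z~92+? widest
c,d=ray(w,(399*.64,248*.64),1)
for z in(92,110):print(c+d*(z-c[2])/d[2])
r=[ray(w,(440*.64,430*.64),1),ray(a,(331.2,200.5))];print(tri(r))
```

```text
[ 386.2 -205.4  268.2] [0. 0.]
[ 386.9 -210.8  258.8] [2.4 2.4]
[ 385.8 -207.2  269.3] [2.1 1.3 3.2]
[ 386.37329848 -203.18168843  275.        ]
[ 385.98464307 -204.7932646    92.        ]
[ 386.25912692 -201.41609972  110.        ]
(array([ 407.38890634, -288.76424974,  259.11390057]), [np.float64(0.22521171300434706), np.float64(0.22521171300431597)])
```

```bash
python3 -m pendant '[[0,0,-0.3,0,0,0,1],[0,0,-0.6,0,0,0,1],[0,0,-0.9,0,0,0,1],[0,0,-1,0,0,0,1],[0,0,-1,0,0,0,1]]'; python3 -m pendant '[[0,0,-0.01,0,0,0,0],[0,0,-0.01,0,0,0,-1],[0,0,-0.01,0,0,0,-1],[0,0,-0.01,0,0,0,-1],[0,0,-0.01,0,0,0,-1]]';python3 -m pendant '[[0,0,0,0,0,0,-1],[0,0,0,0,0,0,-1],[0,0,0,0,0,0,-1],[0,0,0,0,0,0,-1],[0,0,0,0,0,0,-1]]'
```

```text
t: 3.7
eef_pos: [385.9, -204.6, 223.3]
ee_rot: [-179.8, -0.1, 86.8]
contact_force: [-0.3, 0.7, 0.2]
opening: 0.997
gripper_force: 0.0
t: 4.2
eef_pos: [386.7, -207.0, 225.7]
ee_rot: [179.9, 0.1, 86.7]
contact_force: [-1.5, -0.4, 6.0]
opening: 0.373
gripper_force: 57.4
t: 4.7
eef_pos: [386.7, -207.0, 225.7]
ee_rot: [179.9, 0.1, 86.6]
contact_force: [-0.7, 0.1, 5.7]
opening: 0.374
gripper_force: 57.4
```

```bash
python3 -m pendant '[[0,0,0.1,0,0,0,-1],[0,0,0.3,0,0,0,-1],[0,0,0.6,0,0,0,-1],[0,0,0.9,0,0,0,-1],[0,0,1,0,0,0,-1]]'; python3 -m pendant '[[0,0,0.2,0,0,0,-1],[0,0,0.5,0,0,0,-1],[0,0,0.5,0,0,0,-1]]'
python3 - <<'E'
from h import *
a=snap('scene','s1');b=snap('top','t1');w=snap('wrist','w4')
m=np.hstack([cv2.resize(a['frame'][100:300,220:400],(540,600)),cv2.resize(w['frame'][100:330,150:350],(260,300))[0:300] if 0 else cv2.resize(b['frame'][120:250,270:357],(260,390)).__class__(0) if 0 else np.vstack([cv2.resize(b['frame'][130:230,280:367],(260,299)),cv2.resize(w['frame'][180:296,200:300],(260,301))])])
cv2.imwrite('pics/e0.png',m);print(m.shape,arm.state()['contact_force'],arm.state()['opening'],arm.state()['eef_pos'],arm.state()['ft_torque'])
E
```

```text
t: 5.2
eef_pos: [387.3, -207.0, 348.2]
ee_rot: [179.7, 0.2, 86.7]
contact_force: [0.7, 0.2, -1.7]
opening: 0.365
gripper_force: 57.2
t: 5.5
eef_pos: [387.2, -207.0, 408.0]
ee_rot: [179.6, 0.2, 86.7]
contact_force: [1.3, 0.1, -1.9]
opening: 0.368
gripper_force: 57.2
(600, 800, 3) [ 0.45515805  0.55926519 -2.82230519] 0.3671355745618833 [ 385.95773583 -206.13651781  401.69195952] [0.04409608 0.01573241 0.02326693]
```

View pics/e0.png

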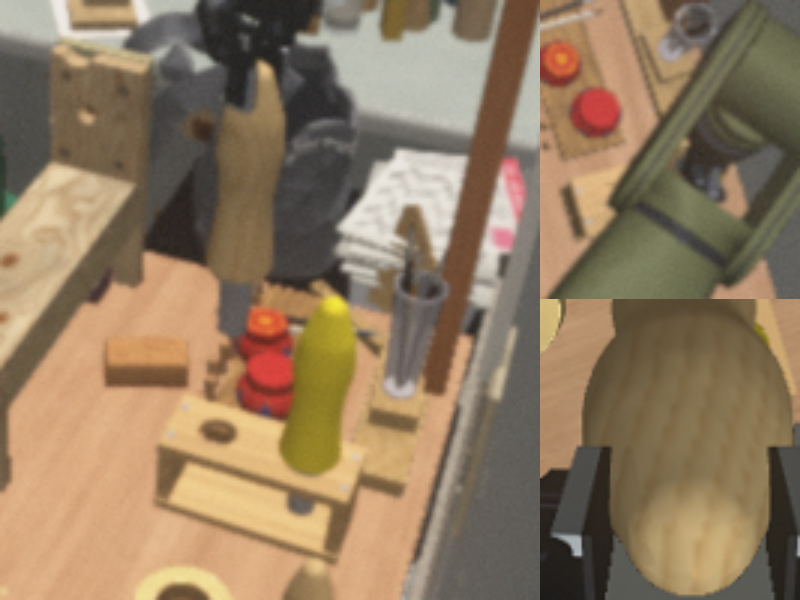

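```bash
cat >> h.py <<'E'
from scipy.spatial.transform import Rotation as Ro
MO=np.array([552.3,284.8,159.5]);LEAN=33.;YAW=-4.6
def target(d,L=None,m=None,k=141.7):
    L=np.radians(LEAN if L is None else L);m=MO if m is None else m
    y=np.radians(YAW);xs=np.array([np.cos(y),np.sin(y),0]);zs=-xs*np.sin(L)+np.array([0,0,np.cos(L)])
    z=-zs;ty=xs*np.cos(L)+np.array([0,0,np.sin(L)]);x=np.cross(ty,z)
    return m+zs*(d+k),Ro.from_matrix(np.c_[x,ty,z])
def cmd(p,R):
    s=arm.state();c=Ro.from_euler('xyz',s['ee_rot'],degrees=True)
    print('shift/120',np.round((p-s['eef_pos'])/120,3),'turn/90',np.round(np.degrees((R*c.inv()).as_rotvec())/90,4),'pos',s['eef_pos'].round(1),'tgt',p.round(1))
E
python3 - <<'E'
from h import *
print(tri([ray(load('s0'),(253,118)),ray(load('t0'),(227,122))]))
cmd(*target(95))
E
```

```text
(array([593.08758461,  87.69577146, 285.86451256]), [np.float64(7.663521266457232), np.float64(7.663521266457014)])
shift/120 [ 0.315  4.177 -0.364] turn/90 [-0.0262 -0.367  -0.0139] pos [ 386.  -206.1  401.7] tgt [423.8 295.1 358. ]
```

```bash
R='[[0,0.2,0,0,0,0,-1],[0,0.4,0,0,0,0,-1],[0,0.6,0,0,0,0,-1],[0,0.8,0,0,0,0,-1],[0,1,0,0,0,0,-1]]'; python3 -m pendant '[[0,0.1,0,0,0,0,-1],[0,0.3,0,0,0,0,-1],[0,0.55,0,0,0,0,-1],[0,0.8,0,0,0,0,-1],[0,1,0,0,0,0,-1]]' >/dev/null; python3 -m pendant '[[0,0.25,0,0,0,0,-1],[0,0.5,0,0,0,0,-1],[0,0.75,0,0,0,0,-1],[0,1,0,0,0,0,-1]]' >/dev/null;  python3 -m pendant '[[0,0.25,0,0,0,0,-1],[0,0.5,0,0,0,0,-1],[0,0.7,0,0,0,0,-1],[0,0.9,0,0,0,0,-1],[0,1,0,0,0,0,-1]]'; python3 -m pendant '[[0,0.2,0,0,-0.04,0,-1],[0,0.4,0,0,-0.08,0,-1],[0,0.6,0,0,-0.12,0,-1],[0,0.8,0,0,-0.15,0,-1],[0,1,0,0,-0.17,0,-1]]'
python3 -c "
from h import *
cmd(*target(95))"
```

```text
t: 7.05
eef_pos: [385.1, 155.6, 401.7]
ee_rot: [-179.8, 0.0, 86.8]
contact_force: [0.0, -0.3, -1.0]
opening: 0.369
gripper_force: 57.2
t: 7.55
eef_pos: [385.1, 274.3, 402.4]
ee_rot: [164.7, -0.8, 86.8]
contact_force: [0.0, 0.3, -2.2]
opening: 0.368
gripper_force: 57.3
shift/120 [ 0.322  0.174 -0.37 ] turn/90 [-0.0226 -0.1959 -0.0168] pos [385.1 274.3 402.4] tgt [423.8 295.1 358. ]
```

```bash
python3 -m pendant '[[0.05,0.05,0,0,-0.04,0,-1],[0.1,0.1,-0.1,-0.01,-0.09,-0.01,-1],[0.2,0.15,-0.2,-0.02,-0.14,-0.015,-1],[0.28,0.17,-0.3,-0.023,-0.18,-0.017,-1],[0.28,0.17,-0.3,-0.023,-0.196,-0.017,-1]]'; python3 -m pendant '[[0,0,0,0,0,0,-1],[0,0,0,0,0,0,-1]]'
python3 - <<'E'
from h import *
a=snap('scene','s2');b=snap('top','t2');w=snap('wrist','w5');cmd(*target(95))
f=lambda s,x,y,w,h:cv2.resize(s['frame'][y:y+h,x:x+w],(400,300),interpolation=cv2.INTER_CUBIC)
cv2.imwrite('pics/e1.png',np.vstack([np.hstack([f(a,150,85,120,90),f(b,125,100,100,75)]),np.hstack([f(w,100,40,330,248),f(w,150,80,200,150)])]))
E
```

```text
t: 8.05
eef_pos: [418.2, 293.6, 362.3]
ee_rot: [147.3, 0.3, 85.4]
contact_force: [-0.6, 0.1, -3.0]
opening: 0.372
gripper_force: 57.3
t: 8.25
eef_pos: [419.7, 294.0, 368.4]
ee_rot: [147.0, -0.1, 85.4]
contact_force: [-0.5, -0.5, -1.4]
opening: 0.374
gripper_force: 57.3
shift/120 [ 0.03   0.01  -0.091] turn/90 [-0.001   0.0008  0.0008] pos [420.2 294.  369. ] tgt [423.8 295.1 358. ]
```

View pics/e1.png

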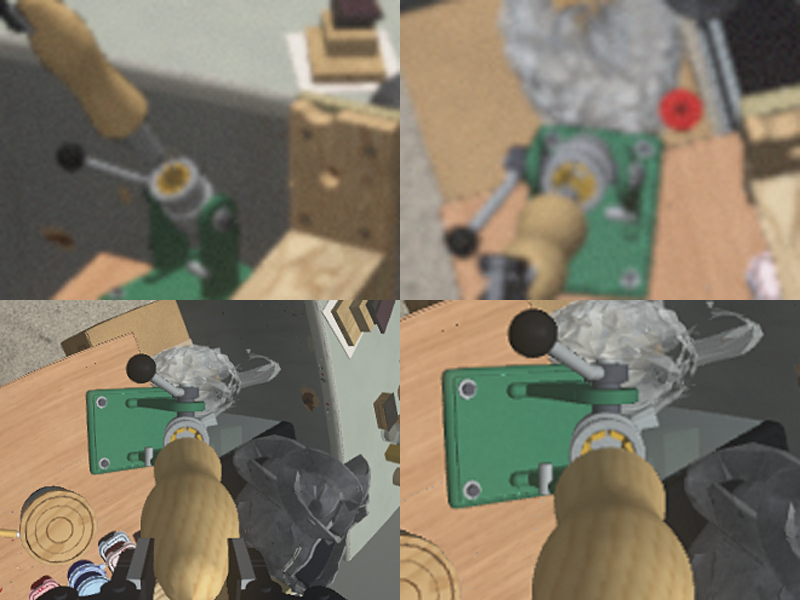

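The pin hangs in line with the socket in all views. The shank tip is at about scene (199,134) against the mouth at (202,138), and in the wrist crop the axis midline is x≈610 against the mouth at about 607. Now I'll check this numerically.

Run:
```python
from h import *
s=arm.state();R=Ro.from_euler('xyz',s['ee_rot'],degrees=True).as_matrix();p=s['eef_pos']
zp=-R[:,2];o=p-141.7*zp
print('offset of pin axis at mouth plane from mouth:', (o-zp*((o-MO)@zp)-MO).round(1),'collar dist',(o-MO)@zp)
pt=lambda h:o+zp*h
for n,f in(('w5',1),('s2',0),('t2',0)):
    S=load(n);print(n,'mouth',np.round(proj(S,MO,f),1),*[(h,np.round(proj(S,pt(h),f),1)) for h in(-62,8,60,100)])
# detect mouth gold pixels in each picture
for n,(x0,y0,x1,y1) in dict(s0=(185,125,220,152),s2=(185,125,220,152),t2=(155,130,185,160),w5=(225,120,285,175)).items():
    im=load(n)['frame'][y0:y1,x0:x1];h=cv2.cvtColor(im,cv2.COLOR_BGR2HSV)
    m=(h[...,0]>12)&(h[...,0]<28)&(h[...,1]>110);ys,xs=np.nonzero(m);print(n,m.sum(),x0+xs.mean() if m.sum() else 0,y0+ys.mean() if m.sum() else 0)
# wood edges in wrist: row profile
S=load('w5')['frame'];
h=cv2.cvtColor(S,cv2.COLOR_BGR2HSV)
for y in(165,175,190,210,230,250):
    row=S[y].astype(int);g=cv2.GaussianBlur(S[y:y+1].astype(np.float32),(5,1),0)[0];d=np.abs(np.diff(g,axis=0)).sum(1)
    c=253;l=[i for i in range(205,245)];r=[i for i in range(262,310)]
    L=max(l,key=lambda i:d[i]);Rr=max(r,key=lambda i:d[i]);print(y,L,Rr,(L+Rr)/2)
```

```text
offset of pin axis at mouth plane from mouth: [ 2.7 -1.5  1.8] collar dist 106.10569654615415
w5 mouth [254.2 158.5] (-62, array([256.6, 166. ])) (8, array([256.5, 180.4])) (60, array([256.5, 196. ])) (100, array([256.4, 212.9]))
s2 mouth [202.2 137.6] (-62, array([197.2, 129.9])) (8, array([187.2, 118. ])) (60, array([179.2, 108.5])) (100, array([172.6, 100.7]))
t2 mouth [167.8 145.1] (-62, array([166.3, 148.3])) (8, array([163.1, 155.2])) (60, array([160.4, 160.8])) (100, array([158.3, 165.4]))
s0 47 201.4468085106383 138.38297872340425
s2 49 201.59183673469389 138.3877551020408
t2 26 168.3846153846154 145.30769230769232
w5 93 253.34408602150538 150.43010752688173
165 225 288 256.5
175 223 281 252.0
190 227 281 254.0
210 218 293 255.5
230 214 296 255.0
250 209 287 248.0
```

Run:
```python
from h import *
a=load('s2');b=load('t2');s=arm.state();R=Ro.from_euler('xyz',s['ee_rot'],degrees=True).as_matrix();p=s['eef_pos'];zp=-R[:,2];o=p-141.7*zp
def f(S,x,y,w,h,k):
    im=cv2.resize(S['frame'][y:y+h,x:x+w],(w*k,h*k),interpolation=cv2.INTER_CUBIC)
    q=lambda X:tuple(int(round((c-o_+.5)*k)) for c,o_ in zip(proj(S,X),(x,y)))
    for hh,rad in((8,28.5),(-60,13),(0,22),(194,3)):
        pts=np.array([q(o+zp*hh+rad*(R[:,0]*np.cos(t)+R[:,1]*np.sin(t))) for t in np.linspace(0,6.28,40)]);cv2.polylines(im,[pts],True,(0,0,255),1)
    L=np.radians(LEAN);zs=-target(0)[1].as_matrix()[:,2];X=target(0)[1].as_matrix()
    pts=np.array([q(MO+27*(X[:,0]*np.cos(t)+X[:,1]*np.sin(t))) for t in np.linspace(0,6.28,40)]);cv2.polylines(im,[pts],True,(255,255,0),1)
    return im
cv2.imwrite('pics/e2.png',np.hstack([f(a,155,82,66,75,6),f(b,138,125,60,75,6)]))
```

```text
(no output)
```

View pics/e2.png

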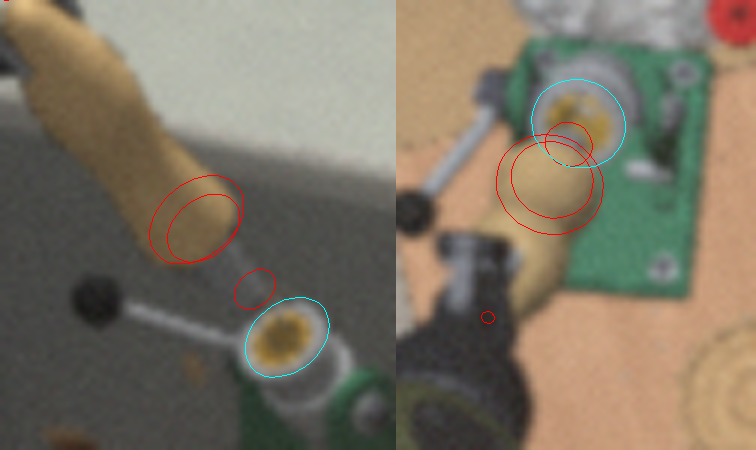

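The overlay shows the predicted pin and rim within about 1 px of the images. The shank centreline, extended to the mouth's level, meets its centre at about (287,338). I'll advance along the axis with a 2 mm in-plane trim and watch the force.

```bash
python3 -m pendant '[[0.04,0,-0.07,0,0,0,-1],[0.08,0,-0.14,0,0,0,-1],[0.12,0,-0.2,0,0,0,-1],[0.16,-0.005,-0.27,0,0,0,-1],[0.195,-0.007,-0.33,0,0,0,-1]]'; python3 -m pendant '[[0,0,0,0,0,0,-1]]'
python3 - <<'E'
from h import *
cmd(*target(40));s=arm.state();R=Ro.from_euler('xyz',s['ee_rot'],degrees=True).as_matrix();print('tool-frame F',(R.T@s['contact_force']).round(1),'M',(R.T@s['ft_torque']).round(2))
E
```

```text
t: 8.9
eef_pos: [443.6, 293.0, 326.4]
ee_rot: [147.0, 0.0, 85.4]
contact_force: [-0.4, 1.5, -1.8]
opening: 0.37
gripper_force: 57.3
t: 9.0
eef_pos: [443.4, 292.7, 325.8]
ee_rot: [147.1, 0.1, 85.3]
contact_force: [0.9, 0.5, -2.1]
opening: 0.366
gripper_force: 57.3
shift/120 [ 0.086  0.    -0.116] turn/90 [ 0.0011 -0.0011  0.0006] pos [443.4 292.7 325.8] tgt [453.7 292.7 311.9]
tool-frame F [ 0.6 -0.4  2.2] M [ 0.53  0.11 -0.02]
```

```bash
cat > st.py <<'E'
from h import *
s=arm.state();R=Ro.from_euler('xyz',s['ee_rot'],degrees=True).as_matrix();zp=-R[:,2];p,T=target(0);zs=-T.as_matrix()[:,2];e=s['eef_pos']-p;d=e@zs;l=e-d*zs
print('d %.1f inplane %.1f lat(y) %.1f'%(d,l@T.as_matrix()[:,1],l@-T.as_matrix()[:,0]),'F axial(push) %.1f inpl %.1f toolx %.1f'%(-(s['contact_force']@R[:,2]),s['contact_force']@R[:,1],s['contact_force']@R[:,0]),'M',(R.T@s['ft_torque']).round(2))
E
python3 -m pendant '[[0.02,0,-0.03,0,0,0,-1],[0.04,-0.003,-0.06,0,0,0,-1],[0.06,-0.005,-0.09,0,0,0,-1],[0.077,-0.006,-0.119,0,0,0,-1]]'; python3 st.py; python3 -m pendant '[[0.02,0,-0.03,0,0,0,-1],[0.04,-0.003,-0.06,0,0,0,-1],[0.046,-0.005,-0.07,0,0,0,-1],[0.046,-0.005,-0.07,0,0,0,-1]]'; python3 st.py
```

```text
t: 9.4
eef_pos: [452.7, 292.6, 313.7]
ee_rot: [147.0, -0.0, 85.4]
contact_force: [-0.1, 0.3, -0.9]
opening: 0.371
gripper_force: 57.3
d 42.0 inplane 0.2 lat(y) 0.2 F axial(push) -0.6 inpl -0.6 toolx 0.3 M [0.48 0.05 0.  ]
t: 9.8
eef_pos: [458.1, 291.8, 305.0]
ee_rot: [147.0, 0.0, 85.4]
contact_force: [0.5, 0.3, -1.4]
opening: 0.371
gripper_force: 57.2
d 31.7 inplane 0.0 lat(y) 0.6 F axial(push) -1.4 inpl -0.4 toolx 0.3 M [0.36 0.03 0.03]
```

```bash
python3 -m pendant '[[0.013,-0.001,-0.021,0,0,0,-1],[0.027,-0.002,-0.042,0,0,0,-1],[0.027,-0.002,-0.042,0,0,0,-1]]' | tail -0 ; python3 st.py; python3 -m pendant '[[0.009,-0.001,-0.014,0,0,0,-1],[0.018,-0.001,-0.028,0,0,0,-1],[0.018,-0.001,-0.028,0,0,0,-1]]'>/dev/null; python3 st.py;  python3 -m pendant '[[0.009,-0.001,-0.014,0,0,0,-1],[0.009,-0.001,-0.014,0,0,0,-1]]'>/dev/null; python3 st.py
```

```text
d 25.7 inplane -0.0 lat(y) 0.5 F axial(push) -2.3 inpl -0.5 toolx 0.6 M [ 0.23 -0.01 -0.04]
d 21.8 inplane 0.0 lat(y) 0.4 F axial(push) -2.8 inpl 1.0 toolx -0.3 M [0.2  0.04 0.02]
d 19.9 inplane -0.0 lat(y) 0.4 F axial(push) -2.7 inpl 0.4 toolx 0.3 M [ 0.23  0.04 -0.04]Exception ignored on flushing sys.stdout:
BrokenPipeError: [Errno 32] Broken pipe
```

```bash
python3 -m pendant '[[0.009,-0.001,-0.014,0,0,0,-1],[0.009,-0.001,-0.014,0,0,0,-1]]'>/dev/null; python3 st.py;  python3 -m pendant '[[0.009,-0.001,-0.014,0,0,0,-1],[0.009,-0.001,-0.014,0,0,0,-1]]'>/dev/null; python3 st.py; python3 -m pendant '[[0.0045,0,-0.007,0,0,0,-1],[0.0045,0,-0.007,0,0,0,-1]]'>/dev/null; python3 st.py
```

```text
d 18.1 inplane 0.1 lat(y) 0.4 F axial(push) -0.3 inpl 0.9 toolx 0.3 M [ 0.29  0.05 -0.  ]
d 16.4 inplane 0.5 lat(y) 0.3 F axial(push) 1.6 inpl -0.3 toolx -0.6 M [ 0.26  0.07 -0.  ]
d 15.7 inplane 0.6 lat(y) 0.1 F axial(push) 5.4 inpl 0.4 toolx 0.2 M [ 0.31  0.05 -0.03]
```

```bash
python3 -m pendant '[[0.0045,0,-0.007,0,0,0,-1],[0.0045,0,-0.007,0,0,0,-1],[0.0045,0,-0.007,0,0,0,-1]]'>/dev/null; python3 st.py;  python3 -m pendant '[[0.0045,0,-0.007,0,0,0,-1],[0.0045,0,-0.007,0,0,0,-1],[0.0045,0,-0.007,0,0,0,-1]]'>/dev/null; python3 st.py
```

```text
d 14.8 inplane 0.7 lat(y) 0.0 F axial(push) 6.3 inpl 0.1 toolx 1.8 M [0.36 0.09 0.  ]
d 14.1 inplane 0.9 lat(y) -0.1 F axial(push) 8.3 inpl 0.6 toolx -0.4 M [ 0.4   0.06 -0.  ]
```

```bash
for i in 1 2; do :; done; python3 -m pendant '[[0.0045,0,-0.007,0,0,0,-1],[0.0045,0,-0.007,0,0,0,-1],[0.0045,0,-0.007,0,0,0,-1]]'>/dev/null; python3 st.py;  python3 -m pendant '[[0.0045,0,-0.007,0,0,0,-1],[0.0045,0,-0.007,0,0,0,-1],[0.0045,0,-0.007,0,0,0,-1]]'>/dev/null; python3 st.py
```

```text
d 13.4 inplane 1.1 lat(y) -0.3 F axial(push) 7.7 inpl 0.4 toolx 1.4 M [0.49 0.1  0.02]
d 12.7 inplane 1.3 lat(y) -0.4 F axial(push) 10.3 inpl -0.2 toolx 0.6 M [0.58 0.07 0.01]
```

```bash
python3 -m pendant '[[-0.0046,0.0035,-0.013,0,0,0,-1],[-0.0046,0.0035,-0.013,0,0,0,-1],[-0.0046,0.0035,-0.013,0,0,0,-1]]'; python3 st.py;  python3 -m pendant '[[0.003,0,-0.01,0,0,0,-1],[0.003,0,-0.01,0,0,0,-1],[0.003,0,-0.01,0,0,0,-1]]'>/dev/null; python3 st.py
```

```text
t: 12.7
eef_pos: [469.4, 292.4, 289.1]
ee_rot: [146.8, -0.2, 85.4]
contact_force: [-6.5, 1.0, 9.6]
opening: 0.371
gripper_force: 60.3
d 12.3 inplane 0.7 lat(y) -1.0 F axial(push) 11.7 inpl -0.2 toolx 0.5 M [0.49 0.06 0.05]
d 11.7 inplane 0.9 lat(y) -1.2 F axial(push) 13.2 inpl -0.4 toolx 0.7 M [ 0.38 -0.04 -0.  ]
```

```bash
python3 -m pendant '[[0.002,-0.012,-0.01,0,0,0,-1],[0.002,-0.012,-0.01,0,0,0,-1],[0.002,-0.012,-0.01,0,0,0,-1]]'>/dev/null; python3 st.py;  python3 -m pendant '[[0.003,0,-0.01,0,0,0,-1],[0.003,0,-0.01,0,0,0,-1],[0.003,0,-0.01,0,0,0,-1]]'>/dev/null; python3 st.py
```

```text
d 11.0 inplane 1.0 lat(y) -0.1 F axial(push) 15.0 inpl 0.2 toolx 0.2 M [0.55 0.12 0.02]
d 10.3 inplane 1.0 lat(y) -0.4 F axial(push) 16.6 inpl 0.2 toolx 1.3 M [0.53 0.04 0.  ]
```

```bash
python3 -m pendant '[[0,0,0,0,0,0,-1],[0,0,0,0,0,0,-1],[0,0,0,0,0,0,-1]]'>/dev/null; python3 st.py; python3 -m pendant '[[-0.006,0,0.012,0,0,0,-1],[-0.012,0,0.025,0,0,0,-1],[-0.012,0,0.025,0,0,0,-1]]'>/dev/null; python3 st.py
```

```text
d 10.3 inplane 1.1 lat(y) -0.4 F axial(push) 17.1 inpl 0.2 toolx 1.1 M [ 0.57  0.1  -0.01]
d 10.5 inplane -0.7 lat(y) 0.8 F axial(push) 5.1 inpl 2.9 toolx 2.7 M [-0.34  0.31  0.03]
```

```bash
python3 -m pendant '[[0,0,0,0,0,0,1],[0,0,0,0,0,0,1],[0,0,0,0,0,0,1],[0,0,0,0,0,0,1],[0,0,0,0,0,0,1]]'; python3 st.py; python3 -m pendant '[[-0.05,0,0.08,0,0,0,1],[-0.13,0.01,0.2,0,0,0,1],[-0.24,0.02,0.37,0,0,0,1],[-0.36,0.03,0.56,0,0,0,1],[-0.47,0.04,0.72,0,0,0,1]]'
python3 - <<'E'
from h import *
a=snap('scene','s3');b=snap('top','t3');w=snap('wrist','w6')
f=lambda s,x,y,w,h:cv2.resize(s['frame'][y:y+h,x:x+w],(400,300),interpolation=cv2.INTER_CUBIC)
cv2.imwrite('pics/f0.png',np.vstack([np.hstack([f(a,150,85,120,90),f(b,125,100,100,75)]),np.hstack([f(w,60,10,400,300),f(w,150,80,200,150)])]))
for p in([495.4,374.7,174.5],MO):
  print(proj(a,p),proj(b,p),proj(w,p,1))
E
```

```text
t: 14.7
eef_pos: [468.1, 290.0, 284.7]
ee_rot: [147.0, 0.0, 85.4]
contact_force: [0.3, 0.6, -0.6]
opening: 1.001
gripper_force: 0.0
d 9.3 inplane -2.5 lat(y) 1.6 F axial(push) -0.6 inpl -0.1 toolx 0.6 M [ 0.29  0.02 -0.02]
t: 15.2
eef_pos: [411.1, 295.0, 374.2]
ee_rot: [146.9, -0.1, 85.4]
contact_force: [0.6, 0.3, -1.5]
opening: 0.999
gripper_force: 0.0
(np.float64(171.61127169174003), np.float64(131.78892913309153)) (np.float64(140.24226847285345), np.float64(159.8781664182245)) (np.float64(218.56072685208406), np.float64(99.04769027993223))
(np.float64(202.2286810618616), np.float64(137.5779500230294)) (np.float64(167.83704062244055), np.float64(145.08262933113932)) (np.float64(255.38450646831504), np.float64(158.8573793044696))
```

View pics/f0.png

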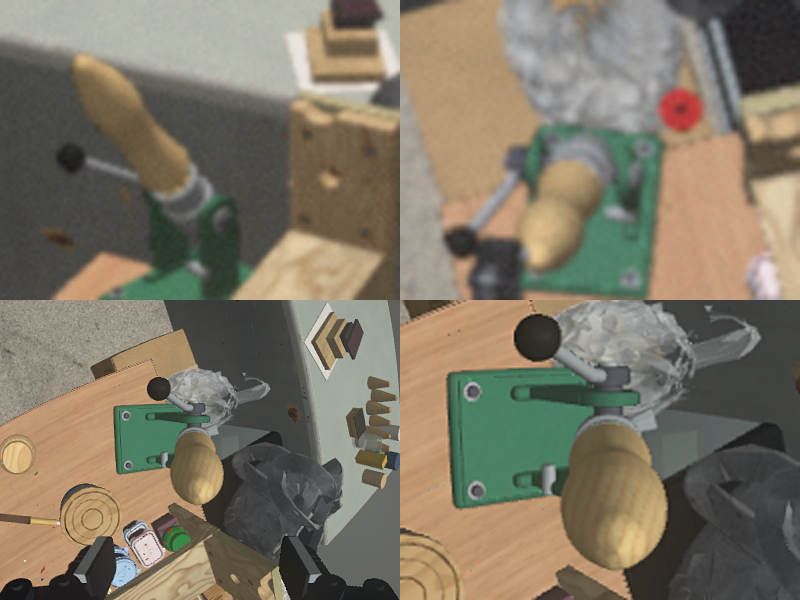

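The pin stays wedged by itself, with the jaws clear of it. The head has not moved: the ball is at wrist (218.5,99), as predicted. Next I go to a point above the ball with the fingers shut, leaning slightly in from +y so the wrist clears the pin.

```bash
cat > ball.py <<'E'
from h import *
import sys
def ballpos(q): 
    y=np.radians(YAW);xs=np.array([np.cos(y),np.sin(y),0]);ys=np.array([-xs[1],xs[0],0]);a=.85+q
    return np.array([578.5,282.7,120])+85*ys+105*(-xs*np.sin(a)+np.array([0,0,np.cos(a)]))
t=np.radians(15);z=np.array([0,-np.sin(t),-np.cos(t)]);y=np.array([1.,0,0]);RT=Ro.from_matrix(np.c_[np.cross(y,z),y,z])
def tcp(q,gap): return ballpos(q)+np.array([0,0,15+gap])-11*z
E
python3 -m pendant '[[-0.05,0.3,0.15,0,0,0,0],[-0.05,0.6,0.3,0,0,0,-1],[-0.05,0.7,0.3,0,0,0,-1],[-0.05,0.7,0.3,0,0,0,-1]]'
python3 -c "
from ball import *
cmd(tcp(.175,45),RT); cmd(tcp(.175,25),RT)
for q in np.arange(.15,1.4,.2): print(round(q,2),tcp(q,0).round(1))"
```

```text
t: 15.75
eef_pos: [405.8, 379.9, 405.6]
ee_rot: [147.1, 0.2, 85.5]
contact_force: [0.4, -0.3, -1.0]
opening: 0.333
gripper_force: 0.0
shift/120 [ 0.75  -0.02  -1.338] turn/90 [-0.1458  0.3692  0.0005] pos [405.8 379.9 405.6] tgt [495.9 377.5 245.1]
shift/120 [ 0.75  -0.02  -1.504] turn/90 [-0.1458  0.3692  0.0005] pos [405.8 379.9 405.6] tgt [495.9 377.5 225.1]
0.15 [497.2 377.4 202.4]
0.35 [487.8 378.1 183.7]
0.55 [482.2 378.6 163.5]
0.75 [480.7 378.7 142.6]
0.95 [483.4 378.5 121.8]
1.15 [490.1 377.9 101.9]
1.35 [500.7 377.1  83.8]
```

```bash
python3 -m pendant '[[0.15,0,-0.15,-0.029,0.074,0,-1],[0.3,0,-0.35,-0.058,0.148,0,-1],[0.45,0,-0.6,-0.087,0.221,0,-1],[0.6,-0.01,-0.8,-0.117,0.295,0,-1],[0.75,-0.02,-1,-0.146,0.369,0,-1]]'; python3 -m pendant '[[0,0,-0.1,0,0,0,-1],[0,0,-0.2,0,0,0,-1],[0,0,-0.25,0,0,0,-1]]'
python3 -c "
from ball import *
cmd(tcp(.175,10),RT);print(arm.state()['qpos'])
w=snap('wrist','w7');snap('scene','s4');print(proj(w,ballpos(.175),1))"
```

```text
t: 16.25
eef_pos: [496.4, 374.6, 286.0]
ee_rot: [-179.8, 15.1, 89.8]
contact_force: [0.5, 0.5, 0.9]
opening: 0.0
gripper_force: 0.0
t: 16.55
eef_pos: [494.9, 375.5, 256.7]
ee_rot: [179.9, 15.0, 89.8]
contact_force: [-0.6, 0.2, 0.3]
opening: -0.004
gripper_force: 0.0
shift/120 [ 0.008  0.016 -0.388] turn/90 [-0.0003  0.0015  0.002 ] pos [494.9 375.5 256.7] tgt [495.9 377.5 210.1]
[ 37.80947047   8.48416731  89.76008671 -11.83259512  90.97786275
  38.75911419]
(np.float64(256.66692643599947), np.float64(173.29793782129687))
```

```bash
python3 -m pendant '[[0.008,0.016,-0.15,0,0,0,-1],[0.008,0.016,-0.3,0,0,0,-1],[0.008,0.016,-0.42,0,0,0,-1],[0.008,0.016,-0.42,0,0,0,-1]]'; python3 -m pendant '[[0,0,-0.03,0,0,0,-1],[0,0,-0.06,0,0,0,-1],[0,0,-0.06,0,0,0,-1]]';python3 -m pendant '[[0,0,-0.03,0,0,0,-1],[0,0,-0.05,0,0,0,-1],[0,0,-0.05,0,0,0,-1]]'
```

```text
t: 17.05
eef_pos: [495.0, 377.5, 203.4]
ee_rot: [-179.9, 15.1, 89.9]
contact_force: [0.2, -0.4, -0.3]
opening: -0.007
gripper_force: 0.0
t: 17.35
eef_pos: [496.9, 378.6, 200.2]
ee_rot: [179.8, 14.9, 89.8]
contact_force: [0.3, -0.0, 0.2]
opening: -0.001
gripper_force: 0.0
t: 17.65
eef_pos: [496.7, 378.4, 193.8]
ee_rot: [179.8, 14.9, 89.8]
contact_force: [-0.3, 0.5, 0.4]
opening: -0.001
gripper_force: 0.0
```

```bash
python3 -m pendant '[[0,0,-0.025,0,0,0,-1],[0,0,-0.025,0,0,0,-1]]';python3 -m pendant '[[0,0,-0.025,0,0,0,-1],[0,0,-0.025,0,0,0,-1]]'
python3 - <<'E'
from ball import *
w=snap('wrist','w7');a=snap('scene','s4')
for n,S,f in(('w7',w,1),('s4',a,0)):
  u,v=map(int,proj(S,ballpos(.175),f));print(u,v)
  g=cv2.cvtColor(S['frame'],cv2.COLOR_BGR2GRAY);k=18 if f else 10
  np.set_printoptions(linewidth=200);print(g[v-k:v+k+1:2 if f else 1,u-30:u+31:3] if f else g[v-k:v+k+1,u-14:u+15])
E
```

```text
t: 17.85
eef_pos: [496.7, 378.4, 190.8]
ee_rot: [179.8, 14.9, 89.8]
contact_force: [0.6, -0.9, -0.1]
opening: 0.0
gripper_force: 0.0
t: 18.05
eef_pos: [496.7, 378.4, 187.7]
ee_rot: [179.8, 15.0, 89.8]
contact_force: [0.3, -1.3, 0.7]
opening: -0.002
gripper_force: 0.0
254 228
[[159 159 159 159 166  43  45  46  45  45  44  45  44  41  73 108 107 106 105 107 106]
 [159 156 157 159  57  45  47  46  46  45  44  45  43  42  41 100 107 107 105 106 106]
 [158 163 163 152  44  47  46  46  46  46  45  46  44  44  43  39 108 107 107 106 104]
 [163 161 163  41  47  46  47  48  46  46  46  46  45  44  44  41  90 106 106 105 106]
 [159 164 157  45  47  47  47  47  47  46  46  46  45  44  43  42  54 105 104 105 106]
 [169 167 116  46  46  47  47  47  47  46  46  47  45  44  45  43  39  86  85  84  84]
 [161 162  37  45  47  47  47  47  47  47  47  46  47  44  44  44  42  83  81  81  81]
 [165 168  41  47  47  47  47  47  48  48  47  47  46  46  43  43  43  86 108 109 110]
 [165 165  42  46  46  48  49  48  49  49  49  47  47  45  46  43  43  99 129 129 131]
 [160 159  45  46  47  46  47  48  49  51
[... 2637 characters left out ...]
 70  65  70  67  69  69  71  66  66  54  43  32  44  62  72  66  71  75  76  77  85  92  99 107 119 121]
 [ 73  73  70  70  68  70  68  67  71  70  69  70  63  57  56  62  70  69  73  77  69  70  72  76  78  76  77  91  97]
 [ 68  69  66  67  68  67  71  68  68  70  71  69  71  68  72  69  71  70  73  73  71  76  71  74  71  68  74  72  75]
 [ 72  70  69  70  66  70  70  69  67  66  70  70  71  71  71  72  70  68  73  74  73  74  75  72  72  77  75  72  67]
 [ 71  69  68  70  66  69  69  67  66  67  68  70  73  72  71  70  69  70  71  68  72  71  76  74  71  75  72  72  69]
 [ 71  71  69  70  68  67  72  70  67  69  69  71  72  70  66  72  68  73  74  72  72  75  74  73  70  73  74  71  80]]
```

Run:
```python
from ball import *
s=arm.state();R=Ro.from_euler('xyz',s['ee_rot'],degrees=True).as_matrix();p=s['eef_pos']
w=load('w7');a=load('s4')
for k in(-8,0,5,11): print(k,np.round(proj(w,p+k*R[:,2],1),1),np.round(proj(a,p+k*R[:,2]),1),(p+k*R[:,2]).round(1))
print(tri([ray(w,(257,236),1),ray(a,(166.5,122.5))]))
print('ball',tri([ray(w,(252,229),1),ray(a,(171.7,132.3))]))
im=cv2.cvtColor(w['frame'],cv2.COLOR_BGR2GRAY);print(im[200:270:3,252],im[200:270:3,248])
```

```text
-8 [255.5 244.2] [170.1 125.6] [496.8 380.5 195.8]
0 [255.6 238.1] [170.8 127.8] [496.8 378.5 188.1]
5 [255.6 234.6] [171.2 129.2] [496.8 377.2 183.3]
11 [255.6 230.5] [171.6 130.8] [496.8 375.6 177.5]
(array([496.36366844, 394.93196465, 203.99148112]), [np.float64(1.5613604728212196), np.float64(1.561360472821121)])
ball (array([494.47732694, 373.46970188, 173.31898217]), [np.float64(0.019976501788959142), np.float64(0.019976501788927913)])
[107 110  48  45  45  47  47  47  47  50  54  55  66  79  78  78  77  78
  77  77  77  77  76  72] [106  99  56  46  46  46  47  47  48  50  50  49  63  78  78  77  78  77
  77  76  76  75  75  71]
```

The fingertip edge measures about 16 mm behind the TCP along the tool when shut, so the tip is still above the ball. I'll shift 7 mm to -y and keep going down by feel.

```bash
python3 -m pendant '[[0,-0.06,-0.04,0,0,0,-1],[0,-0.06,-0.07,0,0,0,-1],[0,-0.06,-0.07,0,0,0,-1]]';python3 -m pendant '[[0,0,-0.02,0,0,0,-1],[0,0,-0.04,0,0,0,-1],[0,0,-0.04,0,0,0,-1]]'; python3 -m pendant '[[0,0,-0.02,0,0,0,-1],[0,0,-0.04,0,0,0,-1],[0,0,-0.04,0,0,0,-1]]'
```

```text
t: 18.45
eef_pos: [496.4, 370.7, 178.8]
ee_rot: [179.9, 15.0, 89.8]
contact_force: [-0.1, 0.2, 0.1]
opening: 0.003
gripper_force: 0.0
t: 18.75
eef_pos: [496.7, 371.3, 174.6]
ee_rot: [179.8, 14.9, 89.8]
contact_force: [-0.1, 0.0, -0.1]
opening: 0.003
gripper_force: 0.0
t: 19.05
eef_pos: [496.3, 371.7, 172.6]
ee_rot: [179.8, 14.9, 89.8]
contact_force: [-4.4, -0.4, 7.0]
opening: -0.004
gripper_force: 3.5
```

```bash
python3 -m pendant '[[0,0,0.06,0,0,0,-1],[0.05,0.02,0.06,0,0,0,-1],[0.05,0.02,0.03,0,0,0,-1],[0.05,0.02,0,0,0,0,-1]]';python3 -m pendant '[[0,0,-0.02,0,0,0,-1],[0,0,-0.02,0,0,0,-1]]'
python3 - <<'E'
from ball import *
w=snap('wrist','w8');a=snap('scene','s5');s=arm.state();R=Ro.from_euler('xyz',s['ee_rot'],degrees=True).as_matrix();p=s['eef_pos']
for k in(-30,-16,0): print(k,np.round(proj(w,p+k*R[:,2],1),1),np.round(proj(a,p+k*R[:,2]),1))
u,v=map(int,proj(w,[494.5,374,174],1));print(u,v)
g=cv2.cvtColor(w['frame'],cv2.COLOR_BGR2GRAY);np.set_printoptions(linewidth=200);print(g[v-24:v+31:3,u-33:u+34:3])
g=cv2.cvtColor(a['frame'],cv2.COLOR_BGR2GRAY);print(g[112:145,160:185])
E
```

```text
t: 19.45
eef_pos: [503.0, 373.8, 170.0]
ee_rot: [179.8, 14.9, 89.8]
contact_force: [-2.7, 1.6, 9.3]
opening: -0.001
gripper_force: 4.2
t: 19.65
eef_pos: [503.0, 374.1, 168.6]
ee_rot: [179.8, 14.9, 89.8]
contact_force: [-0.5, 0.4, 4.8]
opening: 0.002
gripper_force: 2.1
-30 [255.  263.6] [171.1 124.4]
-16 [255.2 250.5] [172.3 128.2]
0 [255.3 237.9] [173.5 132.5]
240 244
[[161 161 159 160 165  39  45  46  46  45  45  43  43  42  42  43 108 105 107 107 106 106 107]
 [165 166 166 167  38  45  45  45  46  46  46  43  44  43  42  41  41 108 107 106 106 106 106]
 [160 161 155  37  45  46  45  46  46  45  45  45  44  43  42  40  40  61 107 106 104 104 105]
 [166 167 165  43  46  45  46  46  46  45  46  45  45  44  42  42  41  38 108 107 106 106 105]
 [166 166  54  44  45  45  45  45  46  45  45  44  44  44  43  43  41  40  56  73  73  74  74]
 [164 165  38  44  44  45  46  46  45  46  46  46  45  46  44  43  41  40  52 109 109 109 112]
 [161 165  40  46  45  44  45  47  48  48  47  47  45  79  78  78  35  37  73  78  78 114 140]
 [163 168  42  45  45  46  46  46  48  50  50  48  47  78  78  7
[... 3776 characters left out ...]
  69  69  72  69  67  64  57  63  69  74  70  76  71  74  68  74  75  74  72  78]
 [ 70  68  71  69  68  67  69  71  68  69  69  65  68  69  70  71  71  72  75  73  73  73  72  71  73]
 [ 70  69  70  70  72  69  71  71  72  70  69  71  71  75  73  71  76  73  74  75  75  75  73  70  73]
 [ 70  68  70  70  67  69  68  69  71  69  75  70  71  69  71  69  70  75  73  74  74  76  72  72  74]
 [ 70  69  68  69  72  69  69  69  70  74  71  74  70  68  71  70  71  71  71  74  73  68  75  75  72]
 [ 68  70  71  69  67  69  68  69  70  72  68  69  67  71  69  72  70  71  72  72  72  71  72  76  76]
 [ 69  66  70  69  69  69  70  69  72  70  71  71  70  70  74  70  69  72  72  72  73  73  74  71  74]]
```

The ball has begun to move: it is now at scene (170.5,133.7) and at x≈490, left of the fingers. I'll re-centre the tip and follow the arc down.

```bash
python3 -m pendant '[[0,0,0.07,0,0,0,-1],[-0.07,0,0.07,0,0,0,-1],[-0.07,0,0.04,0,0,0,-1],[-0.075,0,0,0,0,0,-1]]';python3 -m pendant '[[-0.01,0,-0.04,0,0,0,-1],[-0.02,0,-0.08,0,0,0,-1],[-0.03,0,-0.12,0,0,0,-1],[-0.035,0,-0.15,0,0,0,-1]]';  python3 -m pendant '[[-0.01,0,-0.04,0,0,0,-1],[-0.02,0,-0.08,0,0,0,-1],[-0.03,0,-0.12,0,0,0,-1],[-0.03,0,-0.15,0,0,0,-1]]'
```

```text
t: 20.15
eef_pos: [492.8, 373.8, 168.2]
ee_rot: [179.9, 14.9, 89.8]
contact_force: [-8.1, 1.1, 11.8]
opening: -0.002
gripper_force: 5.9
t: 20.55
eef_pos: [488.5, 375.1, 151.2]
ee_rot: [179.9, 14.8, 89.8]
contact_force: [-1.6, 3.0, 6.6]
opening: -0.002
gripper_force: 3.7
t: 20.95
eef_pos: [485.3, 375.0, 132.4]
ee_rot: [179.8, 14.8, 89.8]
contact_force: [-5.2, 2.5, 6.7]
opening: 0.002
gripper_force: 3.5
```

```bash
python3 -m pendant '[[-0.005,0,-0.04,0,0,0,-1],[-0.01,0,-0.08,0,0,0,-1],[-0.01,0,-0.12,0,0,0,-1],[-0.01,0,-0.16,0,0,0,-1]]';  python3 -m pendant '[[0.005,0,-0.04,0,0,0,-1],[0.01,0,-0.08,0,0,0,-1],[0.015,0,-0.12,0,0,0,-1],[0.02,0,-0.16,0,0,0,-1]]'; python3 -c "
from ball import *
w=snap('wrist','w9');a=snap('scene','s6');b=snap('top','t6')
for q in(.6,.7,.8,.9,1.):print(q,ballpos(q).round(0),np.round(proj(a,ballpos(q)),1),np.round(proj(b,ballpos(q)),1))
g=cv2.cvtColor(a['frame'],cv2.COLOR_BGR2GRAY);np.set_printoptions(linewidth=200);print(g[128:168:2,154:184:2])"
```

```text
t: 21.35
eef_pos: [484.3, 374.6, 113.0]
ee_rot: [179.8, 14.8, 89.8]
contact_force: [-4.0, 3.2, 5.6]
opening: 0.002
gripper_force: 2.8
t: 21.75
eef_pos: [486.6, 374.3, 93.5]
ee_rot: [179.9, 14.9, 89.8]
contact_force: [-3.5, 2.4, 5.0]
opening: -0.001
gripper_force: 2.5
0.6 [481. 376. 133.] [169.6 143.8] [141.9 166.4]
0.7 [481. 376. 122.] [169.7 146.4] [142.4 167.2]
0.8 [481. 376. 112.] [170.1 148.9] [142.9 167.7]
0.9 [482. 376. 101.] [170.7 151.3] [143.4 168. ]
1.0 [485. 376.  91.] [171.5 153.5] [144.  167.9]
[[ 54  41  29  34  34  34  37  34  32  35  36  41  70  76  77]
 [ 50  57  45  32  34  34  33  31  38  35  39  49  75  73  74]
 [ 35  46  58  39  38  34  37  35  33  42  38  60  76  74  73]
 [ 30  33  40  46  29  32  33  42  37  37  47  69  77  72  73]
 [ 36  31  33  33  34  35  35  37  38  51  68  73  78  72  74]
 [ 63  40  35  32  33  37  34  37  54  62  69  77  77  73  75]
 [ 66  71  65  62  45  41  31  66  91  71  72  73  77  75  76]
 [ 70  71  72  70  70  59  39  69  87  75  67  75  75  77  73]
 [ 71  72  73  70  72  63  34  51  90  85  69  77  73  80 117]
 [ 65  71  71  72  73  75  58  82 113 114 118 112 145 186 203]
 [ 67  69  73  77 120 175 192 197 200 199 202 201 203 204 204]
 [ 66  79 136 192 211 218 210 205 202 197 192 192 190 189 187]
 [ 92 177 207 211 214 211 199 195 193 180 171 166 163 157 157]
 [199 217 213 203 200 190 182 176 170 159 153 139 137 125 115]
 [203 198 190 182 170 162 157 145 141 130 121 106 100  94  89]
 [178 163 153 141 134 129 123 117 110 102  93  89  85  81  80]
 [121 113 109  99  99 100  96  92  90  89  83  75  71  94  90]
 [ 89  88  90  88  91  93  86  81  82  78  74  72 118 171 160]
 [ 70  72  74  71  63  75  77  75  70  72  77 125 169 172 168]
 [ 72  71  73  70  75  70  69  77  76  80 130 171 171 167 165]]
```

```bash
python3 -m pendant '[[0.015,0,-0.04,0,0,0,-1],[0.03,0,-0.08,0,0,0,-1],[0.045,0,-0.12,0,0,0,-1],[0.055,0,-0.15,0,0,0,-1]]';  python3 -m pendant '[[0.015,0,-0.03,0,0,0,-1],[0.03,0,-0.06,0,0,0,-1],[0.045,0,-0.09,0,0,0,-1],[0.06,0,-0.12,0,0,0,-1]]'; python3 -m pendant '[[0,0,-0.02,0,0,0,-1],[0,0,-0.03,0,0,0,-1],[0,0,-0.03,0,0,0,-1]]'
```

```text
t: 22.3
eef_pos: [494.2, 373.7, 75.5]
ee_rot: [179.8, 14.9, 89.8]
contact_force: [-1.8, 1.1, 4.8]
opening: 0.003
gripper_force: 2.3
t: 22.7
eef_pos: [501.0, 373.4, 60.8]
ee_rot: [179.8, 15.0, 89.8]
contact_force: [-2.6, 0.6, 5.3]
opening: 0.0
gripper_force: 2.3
t: 23.0
eef_pos: [502.3, 373.4, 57.8]
ee_rot: [179.7, 15.0, 89.8]
contact_force: [0.9, 0.0, 4.8]
opening: 0.001
gripper_force: 2.1
```

```bash
python3 -m pendant '[[0.01,0,-0.02,0,0,0,-1],[0.015,0,-0.04,0,0,0,-1],[0.015,0,-0.04,0,0,0,-1]]';  python3 -m pendant '[[0.005,0,-0.02,0,0,0,-1],[0.005,0,-0.04,0,0,0,-1],[0.005,0,-0.04,0,0,0,-1]]'
```

```text
t: 23.3
eef_pos: [504.1, 373.2, 54.3]
ee_rot: [179.7, 15.0, 89.8]
contact_force: [-0.6, -2.1, 8.8]
opening: -0.002
gripper_force: 4.6
t: 23.6
eef_pos: [505.8, 374.5, 53.3]
ee_rot: [179.5, 14.9, 89.7]
contact_force: [-4.7, -1.6, 22.1]
opening: -0.001
gripper_force: 9.9
```

```bash
python3 -m pendant '[[0,0,0.1,0,0,0,-1],[0,0.1,0.3,0,0,0,-1],[0,0.2,0.6,0,0,0,-1],[0,0.3,0.9,0,0,0,-1],[0,0.3,1,0,0,0,-1]]'; python3 -m pendant '[[0,0.1,0.2,0,0,0,-1],[0,0.3,0.5,0,0,0,-1],[0,0.5,0.5,0,0,0,-1],[0,0.5,0.5,0,0,0,-1]]'
python3 - <<'E'
from ball import *
w=snap('wrist','w10');a=snap('scene','s7');b=snap('top','t7')
for q in(1.25,1.3,1.35):print(q,ballpos(q).round(0),np.round(proj(a,ballpos(q)),1),np.round(proj(b,ballpos(q)),1),np.round(proj(w,ballpos(q),1),1))
def blob(n,S,c,k,T):
    x,y=map(int,c);g=cv2.cvtColor(S['frame'],cv2.COLOR_BGR2GRAY)[y-k:y+k,x-k:x+k];m=(g<T).astype(np.uint8);N,l,st,ce=cv2.connectedComponentsWithStats(m)
    print(n,[(st[i,4],st[i,2:4],(ce[i]+[x-k,y-k]).round(1)) for i in range(1,N) if st[i,4]>20])
blob('w',w,proj(w,ballpos(1.35),1),30,60);blob('t',b,proj(b,ballpos(1.35)),14,55)
# pin wood extents in top & scene
L=np.radians(100.3);y=np.radians(YAW);xs=np.array([np.cos(y),np.sin(y),0]);zs=-xs*np.sin(L)+np.array([0,0,np.cos(L)]);P=np.array([578.5,282.7,120])
for n,S,f in(('s',a,0),('t',b,0),('w',w,1)):print(n,[np.round(proj(S,P+zs*h,f),1) for h in(48,58,150,252)])
cv2.imwrite('pics/g.png',w['frame'])
def hsv(S,x,y): print(S['frame'][int(y),int(x)])
for n,S,f in(('s',a,0),('t',b,0),('w',w,1)):
    for h in(75,150,230,244,248,256,264):
        u,v=proj(S,P+zs*h,f);
        if 0<=v<384 and 0<=u<512: print(n,h,S['frame'][int(v),int(u)])
E
```

```text
t: 24.1
eef_pos: [505.1, 411.6, 171.6]
ee_rot: [179.5, 14.7, 89.8]
contact_force: [0.4, -0.4, 1.3]
opening: 0.001
gripper_force: 0.0
t: 24.5
eef_pos: [503.5, 471.3, 227.2]
ee_rot: [179.8, 14.9, 89.9]
contact_force: [0.3, -0.2, 0.1]
opening: -0.004
gripper_force: 0.0
1.25 [495. 375.  67.] [174.4 158.1] [145.4 166.5] [248.8 211.9]
1.3 [498. 374.  63.] [175.1 158.8] [145.6 166. ] [251.1 210. ]
1.35 [501. 374.  58.] [175.9 159.5] [145.9 165.4] [253.5 208.1]
w [(np.int32(371), array([23, 24], dtype=int32), array([250.9, 206.9]))]
t []
s [array([198.5, 151.7]), array([196.4, 153.2]), array([176.5, 167.6]), array([152.8, 184.6])]
t [array([168.7, 154.1]), array([168.5, 156.9]), array([166.4, 182.5]), array([164.1, 210.7])]
w [array([277.5, 286.4]), array([269.9, 285.1]), array([202.1, 271.7]), array([135.6, 255.3])]
s 75 [127 182 215]
s 150 [129 186 218]
s 230 [117 170 205]
s 244 [103 147 177]
s 248 [ 86 124 153]
s 256 [61 68 72]
s 264 [69 73 74]
t 75 [139 191 223]
t 150 [142 196 228]
t 230 [137 185 213]
t 244 [119 165 194]
t 248 [110 149 174]
t 256 [110 149 179]
t 264 [134 185 224]
w 75 [55 56 56]
w 150 [110 160 190]
w 230 [ 96 142 169]
w 244 [106 151 177]
w 248 [ 89 129 150]
w 256 [116 153 197]
w 264 [124 165 207]
```

```bash
python3 -m pendant '[[0,0,0,0,0,0,-1],[0,0,0,0,0,0,-1],[0,0,0,0,0,0,-1]]'
python3 - <<'E'
from ball import *
a=snap('scene','s8');w=snap('wrist','w11');y=np.radians(YAW);xs=np.array([np.cos(y),np.sin(y),0]);ys=np.array([-xs[1],xs[0],0]);P=np.array([578.5,282.7,120])
def ax(q,h):
    L=.4+q;return P+h*(-xs*np.sin(L)+np.array([0,0,np.cos(L)]))
# pin mask in scene: brighter wood vs table; print profile perpendicular to axis at h=110,220
for h in(100,150,200,225):
    c=np.array(proj(a,ax(1.35,h)));t=np.array(proj(a,ax(1.35,h+10)))-c;n=np.array([-t[1],t[0]])/np.hypot(*t);n*=np.sign(n[1])
    print(h,[int(a['frame'][int(round(c[1]+k*n[1])),int(round(c[0]+k*n[0])),2]) for k in range(-18,19,1)],'shift px for q=1.25: %.1f'%((np.array(proj(a,ax(1.25,h)))-c)@n))
for q in(1.25,1.3,1.35):print(np.round(proj(w,ballpos(q),1),1))
x,y=map(int,proj(w,ballpos(1.35),1));k=30
g=cv2.cvtColor(w['frame'],cv2.COLOR_BGR2GRAY)[y-k:y+k,x-k:x+k];N,l,st,ce=cv2.connectedComponentsWithStats((g<70).astype(np.uint8));print([(st[i,4],(ce[i]+[x-k,y-k]).round(1)) for i in range(1,N) if st[i,4]>40])
E
```

```text
t: 24.95
eef_pos: [503.5, 469.0, 227.5]
ee_rot: [179.8, 15.0, 89.8]
contact_force: [-0.7, -0.2, 0.2]
opening: 0.0
gripper_force: 0.0
100 [75, 69, 71, 75, 72, 78, 72, 74, 107, 107, 157, 177, 222, 232, 232, 231, 229, 218, 206, 199, 172, 158, 125, 110, 117, 126, 156, 115, 70, 54, 54, 68, 74, 74, 82, 82, 78] shift px for q=1.25: -2.2
150 [84, 89, 78, 76, 62, 57, 65, 71, 54, 51, 55, 118, 221, 231, 235, 235, 230, 219, 210, 202, 179, 163, 135, 117, 102, 81, 77, 70, 63, 64, 56, 62, 61, 89, 113, 113, 131] shift px for q=1.25: -3.3
200 [66, 69, 68, 67, 67, 66, 70, 73, 71, 71, 90, 191, 231, 232, 232, 230, 226, 219, 198, 175, 175, 149, 134, 113, 107, 107, 157, 190, 202, 200, 199, 203, 201, 204, 205, 206, 205] shift px for q=1.25: -4.5
225 [66, 68, 69, 71, 66, 70, 70, 71, 73, 68, 73, 73, 130, 168, 224, 224, 224, 210, 198, 169, 144, 130, 112, 119, 174, 194, 195, 199, 200, 202, 203, 200, 200, 199, 199, 200, 201] shift px for q=1.25: -5.1
[248.9 210.2]
[251.2 208.2]
[253.7 206.3]
[(np.int32(420), array([251.4, 205.1]))]
```

The pin's edges centre on the predicted axis for joint 1.35 in the scene view, and the ball in the wrist view gives about 1.33. The arm is clear, so I'm handing in.

```bash
python3 -c "
from station import arm
print(arm.job_done())"
```

```text
the job is handed in; nothing more can be done
None
```

I handed the job in at about 25 s, but it returned no verdict, so whether it passed is not known: the bare pin is wedged with a push of about 18 N, the head measures about 1.33–1.35 rad against its lower stop (the ball pushed back with 22 N there), the arm is clear, and the yellow pin, jar and sanding block were not touched.

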